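# Spread a retaining ring over the pulley axle

### The job

Two axles stand up from the belt drive: one already carries its toothed pulley, the other still wears its yellow transport cap. Take the circlip pliers out of their nest by the blue handles, squeeze them to the stop so that the retaining ring on their tips is spread, and slide the spread ring down over the axle that carries the pulley until it lies level on the pulley's hub, at the groove. Finish there, still holding the pliers squeezed and the ring spread round the axle and pressing only lightly; never force the ring on unspread, and leave the capped axle and the other things on the bench alone.

Things in the scene. Friction and masses are not known exactly. Their poses are not given: they have to be found in the camera images.
- belt_drive: dark grey gearbox on an 84 x 180 mm base plate, fixed; black gear motor on its left (+y) end to y = 134 mm. Origin: centre of the underside at bench level; z up, y along the axles. Two equal steel axles, 30 mm across, stand at y = +50 and -50 mm; their ends are 91 mm above the bench, with a 3 mm chamfer (24 mm across at the end). Housing top at 42 mm.
- pulley: grey metal toothed pulley, 59 mm across, fixed on ONE of the two axles (which one differs). Origin: on the axle's axis, 47 mm above the bench; z up. Flanges end 69 mm above the bench; the hub (39 mm across) ends in a flat face at 75 mm. The axle's 4 mm wide dark ring groove (28.5 mm across) begins at that face; the axle stands 16 mm out of the hub.
- pulley_seat (a point): on the axis of the axle that carries the pulley, 76.5 mm above the bench: where the middle of the ring's thickness is when it lies on the hub face.
- cap: yellow plastic transport cap, 36 mm across, over the other axle, which is not ready and must not be touched. Origin: on that axle's axis, 58 mm above the bench; its top is 99 mm above the bench.
- nest: grey and black plastic nest, fixed, base plate 198 x 74 x 12 mm. Origin: bench level under the pliers' pivot; x along the pliers to the tips, z up. A block carries the pivot, a cross bar the handle ends (x -85 to -101 mm, to y = +-51, lips to 66 mm high), a ledge the ring (x 50 to 91 mm). From x = -85 to -15 mm only the 12 mm base plate lies below: room for fingers.
- pliers: loose circlip pliers (about 0.16 kg), lying level in the nest at the start, mid-height 60 mm above the bench. Origin: pivot axis, mid-height; x to the tips, y across, z up. Blue handles, 12 mm high, lead back to x = -105 mm; the bent tips stand down at x = 42 mm to 22.5 mm below mid-height, prongs in the ring's lug holes. Squeezing the handles SPREADS the tips.
- pliers_handles (a point): where to take the handles: 50 mm behind the pivot, mid-height, midway between them (axes as the pliers). Fingers close along y. The handles measure 61 mm over their outsides at rest, 38 mm squeezed to the stop, where their outer faces are parallel to x. About 10 N a side squeezes them to the stop; grip with 20 to 40 N. They spring back when the squeeze ends.
- pliers_left (a joint): turn of the left half of the pliers: 0 handles at rest, 0.24 rad squeezed to the stop screw, which gives a little (to 0.27) under a hard squeeze (the right half turns the same the other way).
- ring: loose retaining ring (circlip), dark spring steel, 3 mm thick, 28.4 mm inside and 38 mm outside at rest, too small for the axle; its two lugs sit on the prongs. Origin: centre of the resting ring, underside (39.6 mm above the bench and 61 mm ahead of the pivot at the start); x away from the pliers, z up. Spread, it hangs on the prongs by its spring force.
- ring_eye (a point): middle of the ring's opening when spread (2.9 mm from the ring's origin towards the lugs), at half its thickness. With the pliers at the stop it lies about 54 mm ahead of the pivot and 18 to 20 mm below the pliers' mid-height; a 33 mm circle fits the opening: 1.5 mm to spare all round the axle.
- ring_left (a joint): opening turn of the ring's left arm against its spring: 0 at rest, about 0.28 rad with the pliers at the stop (the right arm turns the same the other way). Below about 0.12 rad the ring does not pass over the axle.
- carton: small blue carton, 45 x 70 x 30 mm, bystander on the bench.
- tape: roll of black tape, 48 mm across, 16 mm high, bystander on the bench.
- spool: solder spool, 53 mm across, 40 mm high, bystander on the bench.
- ferrules: small clear jar with an orange label, 54 mm across, 58 mm high, bystander on the bench.

How it is judged:
By the outcome, as a careful person would: the job done as asked, in the order asked, and still so for the second after the job is handed in, while the arm keeps its last pose, push and grip.
It also fails if it takes over 38 s, if anything falls off the work surface, if the arm or the gripper's body presses on something with over 40 N, if the wrist force passes 120 N, or if a joint passes its speed limit or range.

### The arm

A 6-joint arm with a two-finger parallel gripper is mounted at the origin on a cart in front of the work surface, level with it; the furniture and walls round the work are solid. World frame = base frame: x ahead of the robot, y to its left, z up, the work surface at z = 0. Lengths are in m, angles in rad, forces in N, time in s.
With the tool pointing down it reaches from about 0.325 to 0.75 m from the base axis. Payload 7.6 kg.
Tool frame: the origin (TCP) lies midway between the tips of the shut fingers; the grasp point (between the pads) lies 19 mm behind it (ctrl.hold_point_z is the distance from the TCP to the grasp point, in m); z points along the fingers, y is the line along which they close (so a half turn about z gives the same grasp; the last joint's range is limited). The gripper opens to 85 mm and grips with 20 to 120 N. Pads are 22 mm wide; open, the fingers measure 114 mm over their backs; the gripper's body (76 mm by 85 mm) begins 54 mm behind the grasp point. The pads swing forward as they close: fully open they stand 13 mm farther back than shut.
Start: joints at [-0.759, 0.052, 1.401, -0, 1.689, -0.07], TCP at [0.405, -0.334, 0.231] pointing down, gripper open.
Joint ranges: [-2.9, 2.9], [-0.91, 2.17], [0.12, 2.37], [-1.06, 4.2], [0.26, 2.73], [-2.93, 2.93]. Speed limits (rad/s): [2.57, 2.57, 3.01, 3.14, 3.14, 3.14].

### API

Orientations are given as [roll, pitch, yaw] about the fixed x, y, z axes, in that order (R = Rz(yaw) Ry(pitch) Rx(roll)).
In Python, from workcell import ctrl gives the robot as it stands. Calls block until the motion is done:
- ctrl.move_to(position, orientation): joint-space move of the TCP to a pose.
- ctrl.move_l(position, max_speed=0.15, ori=None, stop_force=None): straight line of the TCP; ori=None keeps the orientation; max_speed is the mean speed in m/s. With stop_force (N) it stops when the force on the tool has changed by that much, and returns True; else False.
- ctrl.goto_joints(angles): joint-space move.
- ctrl.gripper_to(opening): finger opening in m; the grip force is fixed at half the most; returns when the fingers have stopped.
- ctrl.dwell(seconds).
- ctrl.solve_ik(position, orientation): joint angles nearest the present ones, or None.
- ctrl.sense(): the state.
- ctrl.read_camera(name): name is "scene" or "top"; returns a dict with "pixels" (400x640x3 uint8, red, green, blue), "range_z" (400x640 float32, m along the optical axis (not along the pixel's ray), 0 where there is no reading), "intrinsics" (3x3 intrinsics, pixels), "k1" (the pictures are not rectified: a ray, as slopes to the right and down, at radius r is drawn at 1 + k1 r^2 times it, then the intrinsics apply), "rvec" (rotation vector, rad) and "tvec" (3), from world to camera coordinates, as OpenCV has them. Camera axes: x right, y down, z forward; pixel columns grow to the right and rows downward; lengths in m; the calibration is good to about 2 mm. A picture is of the moment at which its call begins.
A pose or a line that the arm cannot do raises ctrl.MotionError and nothing moves.
- ctrl.sign_off(): hands the job in; it is judged then, once.
Trained networks look in the newest picture that a camera, given by its name, has taken for a name from the list of things; names that differ only in an ending like _2 or _b are one class to them, and where a whole thing is asked for, a point or a joint stands for the part that bears it (a point fixed in the world has none). Each returns a list of dicts, best first, with "score" (0 to 1); they miss things now and then, are a little off and sometimes report something else, mostly with a low value. They report only what shows in the picture. A call takes as long as a camera call.
- ctrl.trace(camera, thing): "mask" (400x640 bool, what is visible of it) and "location" ([column, row] in pixels, amid what is visible of it).
The state is a dict: "clock": time; "qpos": joint angles; "joint_vel": joint speeds; "joint_torque": joint torques, N m; "ee_pos": TCP position; "tcp_rot": TCP orientation; "wrist_force": force on the tool from outside, world axes, zero at the start; "wrist_torque": the same for the moment, N m; "gripper_width": finger opening in m; "finger_force": force on a finger pad.
Only numpy, scipy, OpenCV 4.12 (cv2) and the standard library are available. Lean on these libraries where they do the work, as an engineer would, in place of code of your own. Each camera call takes 0.05 s, during which the arm holds its last target. There are 200 camera calls.

## Working session

There is one attempt and no reset: what is moved stays moved. The work goes in short steps, each a Python script; the robot and the scene stay as the last script left them, time stands still between calls to the robot, and variables do not carry over. Pictures are saved under pics/ and viewed, at most 10 in all, crops included, and the job is handed in when it is done.

```bash
mkdir -p pics; ls; cat > h.py <<'E'
import numpy as np, cv2
from workcell import ctrl
def cam(n):
    c=ctrl.read_camera(n); c={k:(np.asarray(v) if k!='k1' else v) for k,v in c.items()}
    c['R']=cv2.Rodrigues(c['rvec'].astype(float))[0]; return c
def dist(c): return np.array([c['k1'],0,0,0,0],float)
def cloud(c):
    h,w=c['range_z'].shape
    uv=np.stack(np.meshgrid(np.arange(w),np.arange(h)),-1).reshape(-1,1,2).astype(float)
    n=cv2.undistortPoints(uv,c['intrinsics'].astype(float),dist(c)).reshape(h,w,2)
    z=c['range_z'][...,None]
    p=np.concatenate([n*z,z],-1)
    return (p-c['tvec'].reshape(3))@c['R']
def proj(c,P): return cv2.projectPoints(np.asarray(P,float).reshape(-1,3),c['rvec'].astype(float),c['tvec'].astype(float),c['intrinsics'].astype(float),dist(c))[0].reshape(-1,2)
def save(c,f): cv2.imwrite(f,c['pixels'][...,::-1])
E
python3 - <<'E'
from h import *
for n in ['scene','top']:
    c=cam(n); save(c,f'pics/{n}0.png'); P=cloud(c)
    print(n,'cam at',-c['R'].T@c['tvec'].reshape(3),c['R'][2],c['intrinsics'][0,0])
    np.savez(f'{n}0.npz',P=P,**c)
    for t in ['belt_drive','pulley','cap','nest','pliers','ring','carton','tape','spool','ferrules']:
        for d in ctrl.trace(n,t)[:2]:
            m=d['mask']&(c['range_z']>0); q=P[m]
            if len(q): print(t,round(d['score'],2),np.round(d['location']),m.sum(),np.median(q,0).round(3),np.percentile(q,2,0).round(3),np.percentile(q,98,0).round(3))
            np.save(f'm_{n}_{t}.npy',m) if d is not None and d['score']>.5 else 0
s=ctrl.sense();print(s['clock'],s['tcp_rot'],ctrl.hold_point_z)
E
```

```text
pics
scene cam at [0.62950134 0.37504256 0.88261948] [-0.09710025 -0.47690006 -0.87357763] 391.7773733105218
belt_drive 0.93 [323. 247.] 2267 [0.563 0.023 0.044] [ 0.512 -0.086  0.005] [0.613 0.106 0.093]
pulley 0.78 [311. 208.] 335 [ 0.576 -0.059  0.071] [ 0.546 -0.093  0.049] [ 0.601 -0.046  0.078]
cap 0.52 [331. 238.] 274 [0.556 0.031 0.094] [0.54  0.006 0.047] [0.571 0.041 0.1  ]
nest 0.62 [314. 137.] 1385 [ 0.523 -0.309  0.015] [ 0.424 -0.364  0.008] [ 0.612 -0.241  0.058]
pliers 0.66 [329. 119.] 452 [ 0.49  -0.319  0.066] [ 0.424 -0.36   0.008] [ 0.561 -0.252  0.07 ]
pliers 0.59 [291. 119.] 10 [ 0.589 -0.352  0.045] [ 0.582 -0.357  0.043] [ 0.595 -0.331  0.048]
carton 0.8 [373. 187.] 572 [ 0.41  -0.111  0.031] [ 0.378 -0.152  0.005] [ 0.439 -0.079  0.035]
carton 0.42 [323. 248.] 2227 [0.564 0.026 0.044] [ 0.511 -0.084  0.006] [0.612 0.105 0.092]
tape 0.85 [385. 236.] 297 [0.409 0.012 0.017] [ 0.387 -0.012  0.004] [0.432 0.033 0.02 ]
spool 0.8 [291. 315.] 583 [0.661 0.174 0.041] [0.636 0.148 0.003] [0.685 0.195 0.044]
ferrules 0.94 [330. 300.] 563 [0.576 0.147 0.024] [0.553 0.12
[... 248 characters left out ...]
14. 176.] 475 [ 0.57  -0.075  0.07 ] [ 0.548 -0.101  0.039] [ 0.602 -0.045  0.085]
nest 0.65 [419. 202.] 2353 [ 0.515 -0.31   0.014] [ 0.418 -0.366  0.008] [ 0.609 -0.245  0.059]
pliers 0.68 [422. 204.] 835 [ 0.501 -0.318  0.064] [ 0.422 -0.342  0.011] [ 0.566 -0.25   0.069]
ring 0.61 [422. 164.] 40 [ 0.583 -0.326  0.043] [ 0.57  -0.354  0.021] [ 0.597 -0.321  0.048]
carton 0.78 [332. 243.] 694 [ 0.408 -0.117  0.03 ] [ 0.378 -0.152  0.004] [ 0.439 -0.082  0.034]
tape 0.75 [269. 252.] 317 [0.41  0.011 0.016] [ 0.388 -0.011  0.002] [0.432 0.032 0.019]
spool 0.71 [198. 130.] 557 [0.66  0.169 0.039] [0.639 0.147 0.001] [0.686 0.194 0.044]
1.1 [3.14149348e+00 2.10180504e-06 8.81805439e-01] 0.0187
```

```bash
python3 - <<'E'
import cv2
t=cv2.imread('pics/top0.png'); s=cv2.imread('pics/scene0.png')
cv2.imwrite('pics/t1.png',cv2.resize(t[100:280,230:480],None,fx=3.2,fy=3.2,interpolation=cv2.INTER_CUBIC))
cv2.imwrite('pics/s1.png',cv2.resize(s[80:280,230:430],None,fx=3,fy=3,interpolation=cv2.INTER_CUBIC))
E
```

```text
(no output)
```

View pics/t1.png

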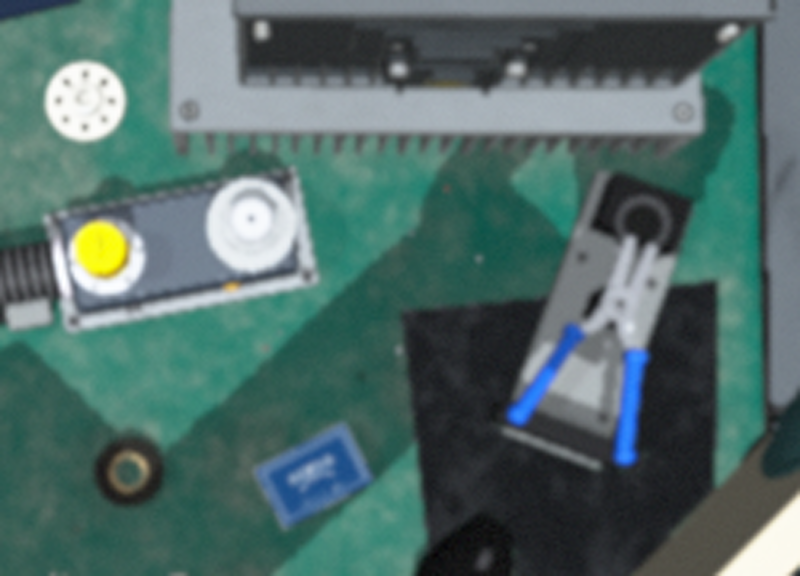

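View pics/s1.png

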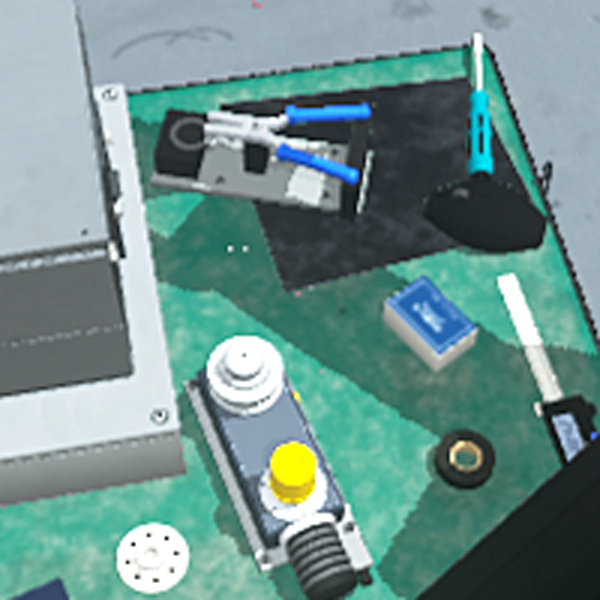

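```bash
cat >> h.py <<'E'
def onplane(c,uv,z):
    n=cv2.undistortPoints(np.asarray(uv,float).reshape(-1,1,2),c['intrinsics'].astype(float),dist(c)).reshape(-1,2)
    d=np.c_[n,np.ones(len(n))]@c['R']; o=-c['R'].T@c['tvec'].reshape(3)
    return o+d*((z-o[2])/d[:,2])[:,None]
def rect(c,z,x0,x1,y0,y1,s=4000):
    """rectified picture of plane z: row 0 = x1, col 0 = y1, s px/m"""
    H=int((x1-x0)*s);W=int((y1-y0)*s)
    r,k=np.mgrid[0:H,0:W]; P=np.stack([x1-r/s,y1-k/s,np.full(r.shape,z)],-1)
    uv=proj(c,P).reshape(H,W,2).astype(np.float32)
    return cv2.remap(c['pixels'][...,::-1].copy(),uv[...,0],uv[...,1],cv2.INTER_CUBIC)
E
python3 - <<'E'
from h import *
for n in ['scene','top']:
    c=dict(np.load(f'{n}0.npz')); P=c['P']
    hsv=cv2.cvtColor(c['pixels'],cv2.COLOR_RGB2HSV)
    H,S,V=[hsv[...,i].astype(int) for i in range(3)]
    yel=(abs(H-28)<8)&(S>150)&(V>120)
    nn,l,st,ce=cv2.connectedComponentsWithStats(yel.astype(np.uint8))
    i=1+np.argmax(st[1:,4]); m=l==i
    q=P[m]; print(n,'yellow',m.sum(),ce[i],onplane(c,ce[i],.099)[0].round(4), 'top pts',np.median(q[q[:,2]>.09],0).round(4))
    blue=(abs(H-109)<8)&(S>140)&(V>90)
    nn,l,st,ce=cv2.connectedComponentsWithStats(blue.astype(np.uint8))
    for i in range(1,nn):
        if st[i,4]<60: continue
        m=l==i; uv=np.argwhere(m)[:,::-1]
        w=onplane(c,uv,.066); me=w.mean(0)[:2]; U,s,V_=np.linalg.svd(w[:,:2]-me); a=V_[0]*np.sign(V_[0][0]); t=(w[:,:2]-me)@a
        print(' blue',st[i],me.round(4),np.degrees(np.arctan2(a[1],a[0])).round(2),'ends',(me+a*t.min()).round(4),(me+a*t.max()).round(4),np.median(P[m],0).round(3))
    m=np.load(f'm_{n}_pulley.npy')
    q=P[m]
    for lo,hi in((.065,.072),(.072,.079),(.085,.096)):
        k=q[(q[:,2]>lo)&(q[:,2]<hi)]; 
        if len(k)>2: print(' pul',lo,len(k),cv2.minEnclosingCircle(k[:,:2].astype(np.float32)),k.mean(0).round(4))
    # rack behind
    r=P[(P[...,0]>.62)&(P[...,1]<.05)&(P[...,1]>-.38)&(P[...,2]>.02)]
    print(' rack',np.percentile(r,[1,50,99],axis=0).round(3).tolist())
    im=np.vstack([rect(c,.066,.40,.64,-.40,-.20,2500), ]); im2=rect(c,.075,.48,.64,-.13,.09,2500)
    o=np.zeros((600,500+550,3),np.uint8)
    cv2.imwrite(f'pics/r_{n}.png',np.hstack([np.vstack([im,np.zeros((0,500,3),np.uint8)]),np.vstack([im2,np.zeros((200,550,3),np.uint8)])])[:, :1050])
a=cv2.imread('pics/r_top.png');b=cv2.imread('pics/r_scene.png')
cv2.imwrite('pics/rr.png',cv2.resize(np.vstack([a,b]),(525,600)))
E
```

```text
scene yellow 252 [327.0952381  237.44047619] [0.5565 0.0348 0.099 ] top pts [0.5549 0.0264 0.0957]
 blue [325 114  29   8 116] [ 0.4554 -0.3208] -6.41 ends [ 0.4156 -0.3163] [ 0.4914 -0.3248] [ 0.454 -0.323  0.064]
 blue [322 128  28  14 115] [ 0.4754 -0.2669] -35.35 ends [ 0.4425 -0.2435] [ 0.5063 -0.2888] [ 0.478 -0.268  0.065]
 blue [361 172  27  26 279] [ 0.4134 -0.0986] -60.82 ends [ 0.3977 -0.0704] [ 0.4291 -0.1267] [ 0.403 -0.118  0.032]
 blue [  0 181 127 201 539] [1.1079 0.0287] 65.26 ends [ 0.9961 -0.2139] [1.1921 0.2115] [1.064 0.078 0.142]
 blue [ 81 187   8  54 124] [ 1.1035 -0.1529] -87.15 ends [ 1.0997 -0.0765] [ 1.1069 -0.2202] [ 1.002 -0.043  0.243]
 blue [ 72 189   6  37  92] [ 1.127  -0.1751] -79.73 ends [ 1.1167 -0.118 ] [ 1.135  -0.2193] [ 1.013 -0.05   0.255]
 blue [ 91 199  23  42  70] [ 1.0631 -0.1276] 66.59 ends [ 1.0422 -0.1758] [ 1.0855 -0.0758] [ 0.981 -0.024  0.228]
 blue [613 211  26  24 138] [-0.1551  0.109 ] -71.15 ends [-0.1661  0.1412] [-0.1459  0.0821] [0.113 0.2   0.351]
 blue [467 284  12  15  67] [0.2723 0.1983] 32.85 ends [0.2577 0.1889] [0.2877
[... 788 characters left out ...]
-34.42 ends [ 0.4427 -0.2457] [ 0.5067 -0.2895] [ 0.469 -0.266  0.065]
 blue [421 210  12  36 250] [ 0.4527 -0.3235] -8.27 ends [ 0.4157 -0.3181] [ 0.491 -0.329] [ 0.452 -0.324  0.064]
 blue [314 237  30  26 327] [ 0.4069 -0.116 ] -62.36 ends [ 0.3944 -0.0921] [ 0.4194 -0.1398] [ 0.404 -0.117  0.03 ]
 pul 0.065 299 ((0.5760774612426758, -0.07225614041090012), 0.0295612383633852) [ 0.5748 -0.0719  0.069 ]
 pul 0.072 110 ((0.5751924514770508, -0.07331826537847519), 0.027869755402207375) [ 0.574  -0.0736  0.0746]
 pul 0.085 10 ((0.575680136680603, -0.07262200862169266), 0.015256415121257305) [ 0.5701 -0.0787  0.0879]
 rack [[0.635, -0.351, 0.053], [0.725, -0.192, 0.271], [0.906, -0.023, 0.281]]
```

View pics/rr.png

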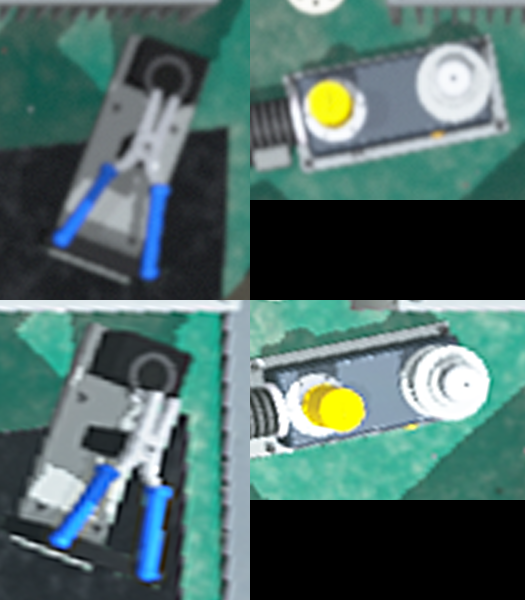

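```bash
python3 - <<'E'
from h import *
y=np.radians(-21.2); g=[.4794,-.3004]
d=[np.pi,0,y]
print(ctrl.solve_ik([*g,.039],d), ctrl.solve_ik([*g,.16],d))
ctrl.gripper_to(.085)
ctrl.move_to([*g,.14],d)
print(ctrl.sense()['clock'])
print(ctrl.move_l([*g,.039],.12,stop_force=12))
for o in (.042,.038,.037):
    ctrl.gripper_to(o); s=ctrl.sense(); print(o,s['gripper_width'],s['finger_force'],np.round(s['wrist_force'],1),np.round(s['wrist_torque'],2),s['clock'],np.round(s['ee_pos'],4))
c=cam('top');save(c,'pics/g_top.png');np.savez('g_top.npz',P=cloud(c),**c)
c2=cam('scene');save(c2,'pics/g_scene.png')
a=cv2.resize(c['pixels'][130:250,370:470,::-1],(500,600),interpolation=2);b=cv2.resize(c2['pixels'][80:180,260:380,::-1],(300,250),interpolation=2)
b=np.vstack([b,np.zeros((350,300,3),np.uint8)]);cv2.imwrite('pics/g.png',np.hstack([a,b]))
E
```

```text
[-6.25031333e-01  3.13051569e-01  1.50136746e+00 -4.44089210e-16
  1.32717362e+00  1.31577480e+00] [-6.25031333e-01  1.98555066e-01  1.38387725e+00 -4.44089210e-16
  1.55916033e+00  1.31577480e+00]
2.5667
False
0.042 0.0421203132603468 9.937833349686116 [-2.5  0.5 10.5] [ 0.21  0.42 -0.02] 4.05 [ 0.4804 -0.3012  0.0415]
0.038 0.03827569851052959 12.123225331306458 [-3.2  1.4 10.7] [ 0.15  0.49 -0.02] 4.2667 [ 0.4805 -0.3014  0.0418]
0.037 0.03763497801509283 15.5662402510643 [-3.4  0.9 12. ] [0.06 0.49 0.01] 4.4833 [ 0.4804 -0.3015  0.0419]
```

View pics/g.png

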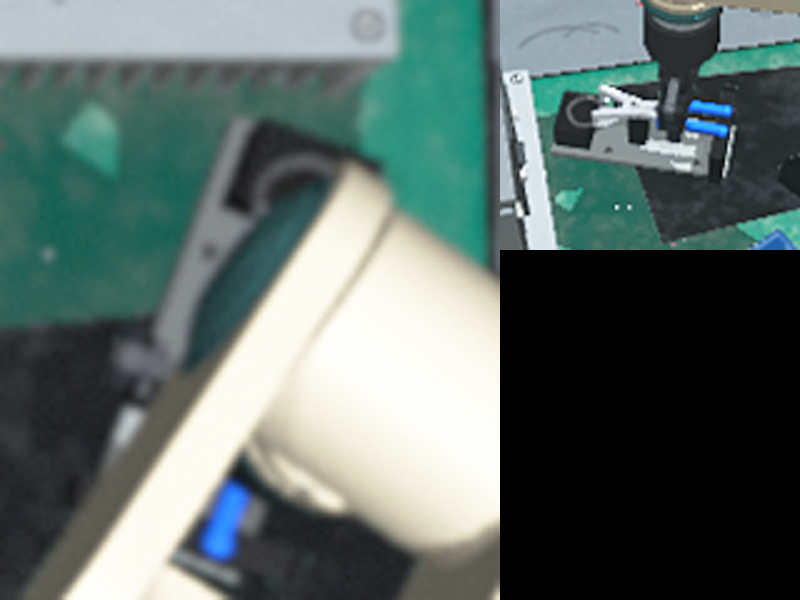

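```bash
python3 - <<'E'
from h import *
for o in (.036,.035,.034,.033):
    ctrl.gripper_to(o); s=ctrl.sense(); print(o,s['gripper_width'],s['finger_force'],np.round(s['wrist_force'],1),np.round(s['ee_pos'],4))
    if s['finger_force']>28: break
p=s['ee_pos']
print(ctrl.move_l([.4804,-.3012,.20],.10)); 
ax=np.array([.5745,-.0728]); th=0.1
u=np.array([np.cos(th),np.sin(th)]); t=ax-.104*u
d=[np.pi,0,th]
print(ctrl.solve_ik([*t,.08],d))
ctrl.move_to([*t,.14],d)
s=ctrl.sense(); print(s['clock'],s['ee_pos'],s['tcp_rot'],s['gripper_width'],s['finger_force'],np.round(s['wrist_force'],1),t)
o=[]
for n in('top','scene'):
    c=cam(n);np.savez(f'c_{n}.npz',P=cloud(c),**c)
    for k in('pliers','ring','ring_eye'):
        for r in ctrl.trace(n,k)[:1]:
            q=c['range_z']>0; q=cloud(c)[r['mask']&q]; print(n,k,r['score'],r['location'],len(q),np.median(q,0).round(4) if len(q) else 0)
    uv=proj(c,[[*ax,.11]])[0].astype(int)
    o.append(cv2.resize(c['pixels'][uv[1]-50:uv[1]+70,uv[0]-40:uv[0]+40,::-1],(400,600),interpolation=2))
cv2.imwrite('pics/h.png',np.hstack(o))
E
```

```text
0.036 0.036578803031485835 23.461768627166748 [-3.6  1.1 12. ] [ 0.4804 -0.3016  0.042 ]
0.035 0.0354643243343382 31.577986478805542 [-3.9  0.3 13.2] [ 0.4805 -0.3016  0.0421]
False
[-2.52022608e-01  2.84815283e-02  1.73394573e+00 -4.44089210e-16
  1.37916539e+00  1.21877372e+00]
7.6833 [ 0.47154548 -0.0841027   0.14068134] [ 3.14062256e+00 -1.16477767e-03  9.85359862e-02] 0.035736248521460484 28.95322412252426 [-0.1 -0.9 -1.9] [ 0.47101957 -0.08318268]
top pliers 0.42 [199.1, 130.6] 512 [0.6604 0.1694 0.0393]
top ring 0.41 [306.9, 153.5] 79 [ 0.5885 -0.0725  0.1366]
top ring_eye 0.58 [317.0, 173.6] 45 [ 0.5534 -0.09    0.1616]
scene pliers 0.62 [337.8, 172.4] 536 [ 0.5143 -0.0824  0.1629]
scene ring 0.44 [306.7, 191.0] 60 [ 0.5776 -0.0753  0.1384]
```

View pics/h.png

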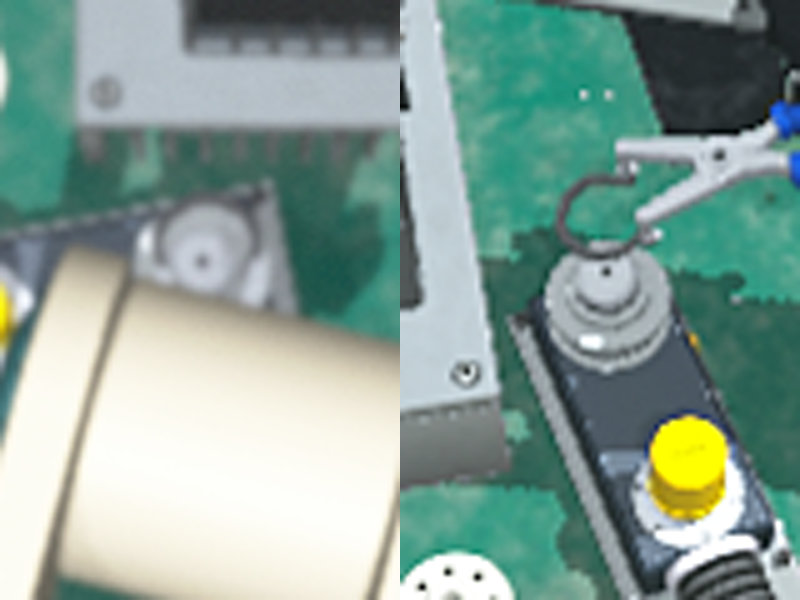

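```bash
cat > m.py <<'E'
from h import *
from scipy.optimize import least_squares
def ring(c,z=None,zr=(.12,.155),guess=(.574,-.073),show=False):
    P=cloud(c); g=np.hypot(P[...,0]-guess[0],P[...,1]-guess[1])
    dark=c['pixels'].max(-1)<125
    m=(c['range_z']>0)&(P[...,2]>zr[0])&(P[...,2]<zr[1])&(g<.04)&dark&(P[...,0]>guess[0]-.018)
    q=P[m]; A=np.c_[q[:,:2]-q[:,:2].mean(0),np.ones(len(q))]; pl=np.linalg.lstsq(A,q[:,2],rcond=None)[0]
    zz=np.median(q[:,2]) if z is None else z
    w=onplane(c,np.argwhere(m)[:,::-1],zz)[:,:2]
    f=least_squares(lambda p:np.hypot(w[:,0]-p[0],w[:,1]-p[1])-p[2],[*guess,.019],loss='soft_l1',f_scale=.002)
    return f.x,zz,len(w),pl,np.sqrt(np.mean(f.fun**2)),m
def dot(c,guess=(.5745,-.0728),z=.091):
    uv=proj(c,[[*guess,z]])[0]; u,v=uv.round().astype(int)
    g=c['pixels'].mean(-1)[v-5:v+6,u-5:u+6]; return uv,g.round().astype(int),(u,v)
E
python3 - <<'E'
from m import *
for n in('scene','top'):
    c=dict(np.load(f'c_{n}.npz'))
    if n=='scene':
        r=ring(c); print(r[:5]); print(ring(c,.1405)[0])
        im=c['pixels'][...,::-1].copy(); im[r[5]]=(0,0,255); t=np.linspace(0,6.28,60)
    uv,g,o=dot(c); print(n,uv,o); print(g)
E
```

```text
(array([ 0.57309369, -0.07608177,  0.02008587]), np.float64(0.13823883795780584), 80, array([-0.13955669,  0.0183939 ,  0.1384513 ]), np.float64(0.0016752172242273254))
[ 0.5732649  -0.07471139  0.02002495]
scene [310.5882757  198.45093715] (np.int64(311), np.int64(198))
[[ 93 110 160 176 175 160 144 134 109  80 109]
 [ 82  96 104 117 121 104  97  77  90 106 157]
 [119  91  81  65  60  80 103 100 165 170 167]
 [178 177 177 172 173 181 184 181 206 203 163]
 [199 211 212 218 171 131 195 210 206 208 171]
 [200 205 204 211 128  56 180 209 205 209 182]
 [198 205 204 208 184 171 198 204 203 208 180]
 [196 203 205 204 207 209 207 205 206 198 174]
 [191 203 205 204 205 207 205 205 203 190 162]
 [167 199 205 204 203 203 202 199 194 175 132]
 [120 161 188 203 206 203 201 183 174 145 104]]
top [308.09377492 168.26030467] (np.int64(308), np.int64(168))
[[180 183 191 195 198 197 196 195 187 176 165]
 [183 192 200 205 205 204 205 205 197 181 170]
 [190 199 207 206 205 202 205 206 200 187 175]
 [196 207 207 204 195 185 194 201 203 191 179]
 [198 207 207 197 171 154 171 193 201 193 184]
 [196 207 205 193 160 138 163 190 198 192 186]
 [192 205 207 198 177 164 177 196 201 194 184]
 [188 199 205 205 197 193 196 203 203 197 183]
 [180 190 202 206 205 203 203 204 203 192 173]
 [160 173 186 195 204 204 202 199 192 180 165]
 [139 148 162 174 184 186 188 185 174 165 155]]
```

```bash
python3 - <<'E'
from m import *
def prof(c,piv,th,z0,lab):
    P=cloud(c); dx=P[...,0]-piv[0]; dy=P[...,1]-piv[1]
    x=dx*np.cos(th)+dy*np.sin(th); y=-dx*np.sin(th)+dy*np.cos(th)
    v=(c['range_z']>0)&(abs(y)<.05)
    out=[]
    for a in range(-105,85,10):
        k=v&(x>a/1e3)&(x<a/1e3+.01)&(P[...,2]>z0-.03)&(P[...,2]<z0+.02)
        z=P[...,2][k]
        z=z[z>z0-.008] if a<40 else z
        out.append((a,len(z),round(1e3*(np.median(z)-z0),1) if len(z) else None))
    print(lab,out)
c0=dict(np.load('scene0.npz')); c1=dict(np.load('c_scene.npz'))
prof(c0,(.526,-.3185),np.radians(-21.2),.060,'nest')
u=np.array([np.cos(.0985),np.sin(.0985)]); piv=np.array([.4715,-.0841])+.05*u
prof(c1,piv,.0985,.1587,'held')
u,v=310.8,197.8; print('axle scene',onplane(c1,[[u,v]],.091)); ct=dict(np.load('c_top.npz')); print('axle top',onplane(ct,[[308,167.85]],.091))
print('ring0',ring(c0,zr=(.032,.055),guess=(.583,-.3405))[:5])
E
```

```text
nest [(-105, 110, np.float64(-3.4)), (-95, 85, np.float64(-1.7)), (-85, 37, np.float64(5.9)), (-75, 38, np.float64(6.3)), (-65, 34, np.float64(5.9)), (-55, 33, np.float64(5.6)), (-45, 37, np.float64(6.3)), (-35, 39, np.float64(6.8)), (-25, 33, np.float64(5.6)), (-15, 36, np.float64(5.7)), (-5, 37, np.float64(5.2)), (5, 31, np.float64(5.3)), (15, 29, np.float64(4.3)), (25, 30, np.float64(5.2)), (35, 21, np.float64(3.5)), (45, 67, np.float64(-18.7)), (55, 66, np.float64(-18.1)), (65, 69, np.float64(-17.8)), (75, 64, np.float64(-18.5))]
held [(-105, 50, np.float64(6.4)), (-95, 34, np.float64(6.1)), (-85, 0, None), (-75, 0, None), (-65, 1, np.float64(-1.7)), (-55, 10, np.float64(-1.3)), (-45, 86, np.float64(6.3)), (-35, 59, np.float64(5.6)), (-25, 44, np.float64(4.1)), (-15, 40, np.float64(4.6)), (-5, 49, np.float64(5.1)), (5, 58, np.float64(3.9)), (15, 50, np.float64(3.6)), (25, 43, np.float64(3.1)), (35, 31, np.float64(1.8)), (45, 22, np.float64(-19.7)), (55, 22, np.float64(-20.6)), (65, 31, np.float64(-21.3)), (75, 0, None)]
axle scene [[ 0.57371784 -0.07442432  0.091     ]]
axle top [[ 0.57535859 -0.07260201  0.091     ]]
ring0 (array([ 0.58849008, -0.33952812,  0.02015135]), np.float64(0.04167309930112949), 260, array([-0.02014835, -0.05299553,  0.04144391]), np.float64(0.0077980574131487875))
```

```bash
python3 - <<'E'
from m import *
th=.1; t=np.array([.47102,-.08318])+[.0005,.0012]
ctrl.move_l([*t,.104],.08,ori=[np.pi,-.022,th]); ctrl.dwell(.3)
s=ctrl.sense(); print(s['clock'],s['ee_pos'],s['tcp_rot'],s['finger_force'],np.round(s['wrist_force'],1))
c=cam('scene'); np.savez('d_scene.npz',**c); r=ring(c,zr=(.09,.115)); print(r[:5])
uv=proj(c,[[.5737,-.0744,.1]])[0].round().astype(int);u,v=uv
a=c['pixels'][v-25:v+25,u-30:u+30,::-1].copy(); b=a.copy(); b[r[5][v-25:v+25,u-30:u+30]]=(0,0,255)
cv2.imwrite('pics/k.png',cv2.resize(np.hstack([a,b]),(800,333),interpolation=0)); print(u,v)
E
```

```text
8.9833 [ 0.47176679 -0.0820358   0.10444611] [ 3.1413015  -0.02271046  0.10004376] 28.969448804855347 [ 0.1  0.2 -1.7]
(array([ 0.5738825 , -0.07335699,  0.01996783]), np.float64(0.10456022946495844), 69, array([-0.0569654 , -0.00319993,  0.10445581]), np.float64(0.0021924411790282747))
311 196
```

View pics/k.png

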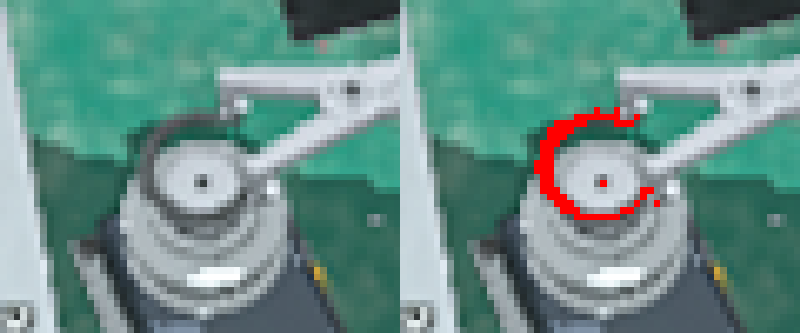

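```bash
python3 - <<'E'
from m import *
th=.1; t=np.array([.47152,-.08198])+[0,-.001]; o=[np.pi,-.022,th]
def st(l):
    s=ctrl.sense(); print(l,round(s['clock'],2),np.round(s['ee_pos'],4),round(s['finger_force'],1),round(s['gripper_width'],4),np.round(s['wrist_force'],1),np.round(s['wrist_torque'],2)); return s
for z in(.094,.088,.084,.080):
    hit=ctrl.move_l([*t,z],.03,ori=o,stop_force=5); st((z,hit))
    if hit: break
if not hit:
    hit=ctrl.move_l([*t,.0725],.015,ori=o,stop_force=4); st(('end',hit))
ctrl.dwell(.2); st('dw')
c=cam('scene'); np.savez('e_scene.npz',**c); r=ring(c,zr=(.07,.095)); print(r[:5])
u,v=311,196
a=c['pixels'][v-25:v+25,u-30:u+30,::-1]
cv2.imwrite('pics/l.png',cv2.resize(a,(600,500),interpolation=2))
E
```

```text
(0.094, False) 9.52 [ 0.4714 -0.083   0.0937] 29.0 0.0357 [ 0.3  0.1 -1.8] [-0.05  0.1   0.03]
(0.088, False) 9.87 [ 0.4714 -0.0829  0.0877] 29.0 0.0351 [-0.7 -0.  -2. ] [ 0.02  0.09 -0.01]
(0.084, False) 10.15 [ 0.4714 -0.0829  0.0838] 29.0 0.0357 [-0.3 -0.7 -1.4] [ 0.02  0.1  -0.04]
(0.08, False) 10.43 [ 0.4714 -0.0829  0.0797] 29.0 0.0356 [-0.4  0.5 -1.8] [0.01 0.08 0.03]
('end', False) 11.08 [ 0.4717 -0.0831  0.0728] 29.2 0.0358 [-0.7 -0.9  1.1] [-0.15 -0.01 -0.04]
dw 11.28 [ 0.4717 -0.0831  0.0727] 29.2 0.0357 [-1.5 -1.1  1.8] [-0.18 -0.05 -0.1 ]
(array([ 0.57377068, -0.07477724,  0.02005155]), np.float64(0.07893647455484773), 65, array([-0.00758019, -0.05579908,  0.07897816]), np.float64(0.003147388982149228))
```

View pics/l.png

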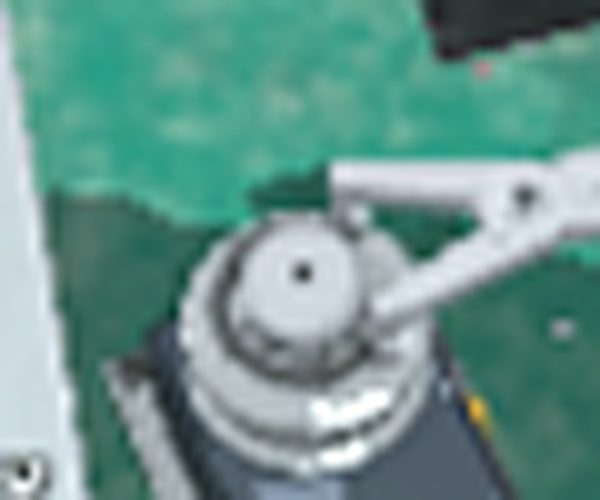

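```bash
cat > n.py <<'E'
from m import *
def st(l):
    s=ctrl.sense(); print(l,round(s['clock'],2),np.round(s['ee_pos'],4),round(s['finger_force'],1),round(s['gripper_width'],4),np.round(s['wrist_force'],1),np.round(s['wrist_torque'],2)); return s
def chk():
    c=cam('scene'); P=cloud(c); r=ring(c,zr=(.07,.087)); print('ring',r[0].round(4),r[1].round(4),r[2],r[3].round(3))
    d=np.hypot(P[...,0]-.5737,P[...,1]+.0744)
    k=(d<.009)&(P[...,2]>.08); print('axle end z',np.median(P[k][:,2]),k.sum())
    k=(d>.022)&(d<.028)&(P[...,2]>.06)&(P[...,2]<.073); print('flange z (69)',np.median(P[k][:,2]),k.sum())
    for a,b in((-100,-85),(-40,-25),(-15,0),(5,15),(15,30),(30,40)):
        s=ctrl.sense()['ee_pos']; x=(P[...,0]-s[0])*.995+(P[...,1]-s[1])*.0998-.05; y=-(P[...,0]-s[0])*.0998+(P[...,1]-s[1])*.995
        k=(x>a/1e3)&(x<b/1e3)&(abs(y)<.03)&(P[...,2]>.084)&(P[...,2]<.11); print((a,b),round(1e3*np.median(P[k][:,2]),1),k.sum(),end=' ')
    print(); return c
E
python3 - <<'E'
from n import *
th=.1; t=np.array([.47152,-.08298]); o=[np.pi,-.022,th]
chk()
hit=ctrl.move_l([*t,.0715],.01,ori=o,stop_force=4); st(hit); ctrl.dwell(.2); st('')
chk()
E
```

```text
ring [ 0.5735 -0.075   0.0204] 0.0795 62 [0.055 0.018 0.079]
axle end z 0.09248237804897755 41
flange z (69) 0.07087920217467059 89
(-100, -85) 94.2 49 (-40, -25) 98.0 85 (-15, 0) 98.9 57 (5, 15) 98.6 48 (15, 30) 98.7 59 (30, 40) 98.3 47 
False 11.63 [ 0.4716 -0.083   0.0715] 29.2 0.0356 [ 0.4 -1.4  0.9] [-0.14 -0.17 -0.15]
 11.83 [ 0.4716 -0.083   0.0715] 29.2 0.0355 [-0.6 -1.9  0.9] [-0.2  -0.18 -0.08]
ring [ 0.5734 -0.075   0.0208] 0.0795 60 [0.051 0.006 0.079]
axle end z 0.09300214542075377 42
flange z (69) 0.0704923198418159 91
(-100, -85) 92.8 49 (-40, -25) 96.5 80 (-15, 0) 98.2 55 (5, 15) 98.4 48 (15, 30) 98.7 60 (30, 40) 97.8 48
```

```bash
python3 - <<'E'
from n import *
th=.1; t=np.array([.47152,-.08298])
ctrl.move_l([*t,.0765],.015,ori=[np.pi,.029,th]); ctrl.dwell(.3); st('')
chk()
c=chk()
u,v=311,196
cv2.imwrite('pics/o.png',cv2.resize(c['pixels'][v-35:v+25,u-25:u+55,::-1],(800,600),interpolation=2))
E
```

```text
12.67 [ 0.4715 -0.0829  0.0765] 29.2 0.0353 [ 1.5 -0.1  0.4] [ 0.03 -0.32 -0.05]
ring [ 0.5742 -0.0746  0.0204] 0.0794 67 [-0.007  0.002  0.079]
axle end z 0.093112056806793 41
flange z (69) 0.0707493760709687 91
(-100, -85) 100.1 64 (-40, -25) 100.6 87 (-15, 0) 100.3 55 (5, 15) 100.0 47 (15, 30) 100.4 62 (30, 40) 98.9 47 
ring [ 0.5739 -0.0749  0.0205] 0.079 68 [0.027 0.008 0.079]
axle end z 0.09342732081254176 42
flange z (69) 0.07103113107466301 97
(-100, -85) 100.3 64 (-40, -25) 100.6 86 (-15, 0) 100.7 56 (5, 15) 100.7 45 (15, 30) 99.9 62 (30, 40) 98.9 45
```

View pics/o.png

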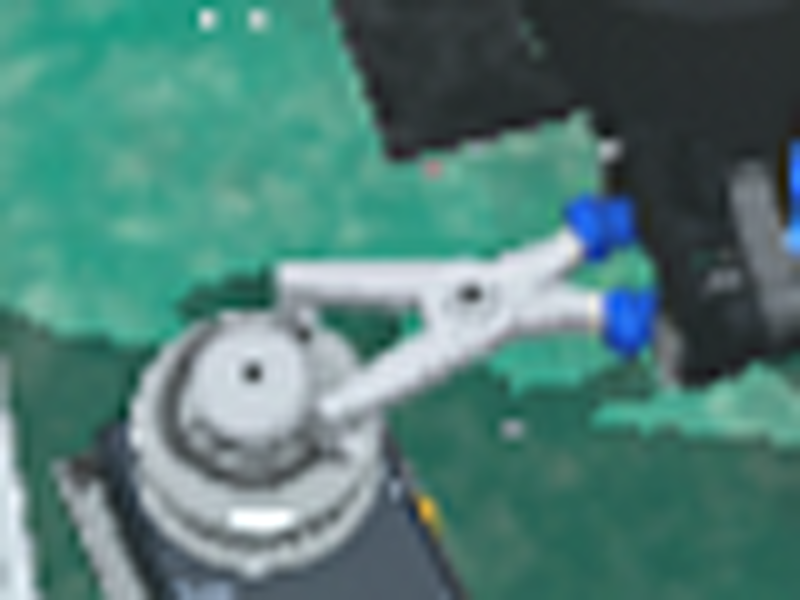

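```bash
python3 -c "
from n import *
st('');print(ctrl.sign_off())"
```

```text
12.77 [ 0.4715 -0.0829  0.0765] 29.2 0.0355 [ 1.3 -0.5 -0.4] [ 0.03 -0.36 -0.  ]
the job is handed in; nothing more can be done
None
```

I handed the job in at about 12.8 s: the spread ring lies level on the pulley's hub at the groove, to within what the scene camera shows. The pliers are still squeezed at 29 N a side, and the push is only about 1.5–2 N. The capped axle and the other things on the bench were left alone.

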